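# Set out the heat-lesson apparatus on its marked mats

## Robot

A 7-joint arm with a two-finger parallel gripper is mounted at the origin on the work surface. World frame = base frame: x ahead of the robot, y to its left, z up, the work surface at z = 0. Lengths are in m, angles in rad, forces in N, time in s.
With the tool pointing down it reaches from about 0.425 to 0.95 m from the base axis. Payload 16.7 kg.
Tool frame: the origin (TCP) lies where the fingers leave the gripper's body, on its centre line; the fingertips stand 97 mm ahead of it and the grasp point (between the pads) lies 78 mm ahead of it (arm.grip_point_offset is the distance from the TCP to the grasp point, in m); z points along the fingers, y is the line along which they close (so a half turn about z gives the same grasp; the last joint's range is limited). The gripper opens to 94 mm and grips with 3 to 60 N. Pads are 16 mm wide; open, the fingers measure 119 mm over their backs; the gripper's body (75 mm by 177 mm) begins 78 mm behind the grasp point.
Start: joints at [-1.308, 0.426, 0.074, 1.606, -0.034, 1.111, -0.067], TCP at [0.27, 0.619, 0.303] pointing down, gripper open.
Joint ranges: [-2.85, 2.85], [-0.5, 2.14], [-1.23, 1.37], [0.21, 2.46], [-1.02, 4.16], [0.16, 2.05], [-2.73, 2.73]. Speed limits (rad/s): [1.89, 1.89, 2.39, 2.39, 3.01, 3.01, 3.01].

## Interface

Orientations are given as a 3x3 rotation matrix whose columns are the frame's x, y, z axes.
In Python, from bench import monitor, eyes, arm, models gives the robot as it stands.
- The arm moves only by the tool jog_arm, never from a script. Its argument "targets" is a list of rows, each an object of numbers: "tx", "ty", "tz": the shift along the tool's x, y, z in normalised numbers (1 is 75 cm); "ax", "ay", "az": the turn, a rotation vector about the tool's x, y, z in parts of the range, where 1.0 means 90 degrees; "claw": the closure, from 0 (fully open) to 1 (shut). In form: [{"tx": .., "ty": .., "tz": .., "ax": .., "ay": .., "az": .., "claw": ..}, ...]. A call has 1 to 10 rows; each row is the pose to reach, as a shift and turn from the pose commanded when the call began, along the tool's axes at that moment; what a row does not reach only later rows make up. A row lasts 1/10 s, in which the tool goes at most 50 mm and 8.59 degrees, less where a joint would pass 70% of its speed; a pose out of reach is approached as far as the arm can. No shift or turn number may pass 1 either way. A call with a gripper value outside its range is refused whole. The fingers move at their own pace and stop on an object; "grip_force" is the grip in N (left out, the last holds). Time passes only in rows, so rows that repeat a pose let the fingers close. It gives the time, the measured TCP pose, the force, the opening and the grip force at its end, in the units of the state.
- monitor.state(): the state, without advancing time (a new reading comes with each control period).
- eyes.snapshot(name): name is "side" or "top"; returns a dict with "frame" (420x560x3 uint8, red, green, blue), "z_map" (420x560 float32, m along the optical axis (not along the pixel's ray), 0 where there is no reading), "fovy" (degrees; the focal length in pixels is half the picture's height over the tangent of half this angle, whatever the lens; pixels are square), "cx", "cy" (the principal point, pixels), "extrinsics" (4x4, takes a point from world to camera coordinates). Camera axes: x right, y down, z forward; pixel columns grow to the right and rows downward; lengths in m; the calibration is good to about 2 mm. A picture is of the moment at which its call begins.
- arm.job_done(): hands the job in; it is judged then, once.
Trained networks look in a picture, given as the dict that the camera call returned (one of the last four; its "shot" number tells which), for a name from the list of things; names that differ only in an ending like _2 or _b are one class to them, and where a whole thing is asked for, a point or a joint stands for the part that bears it (a point fixed in the world has none). Each returns a list of dicts, best first, with "p" (0 to 1); they miss things now and then, are a little off and sometimes report something else, mostly with a low value. They report only what shows in the picture. A call takes as long as a camera call. They do not tell look-alikes from the thing itself.
- models.find_in(picture, query): "box" ([left, top, width, height] in pixels, round what is visible of it).
- models.silhouettes(picture, query): "pixels" (420x560 bool, what is visible of it) and "box" ([left, top, width, height] in pixels, round what is visible of it).
- models.tip_of(picture, query): "point" ([column, row] in pixels: a listed point, or the origin of a listed thing).
The state is a dict: "t": time; "joint_positions": joint angles; "qd": joint speeds; "effort": joint torques, N m; "tool_pos": TCP position; "ee_rot": TCP orientation; "contact_force": force on the tool from outside, world axes, zero at the start; "torque": the same for the moment, N m; "finger_gap": finger opening in m; "grip_force": force on a finger pad.
Only numpy, scipy, OpenCV 4.12 (cv2) and the standard library are available. Lean on these libraries where they do the work, as an engineer would, in place of code of your own. Each camera call takes 0.05 s, during which the arm holds its last target. There are 200 camera calls.

## Task

Set out the apparatus for the heat lesson: put the copper cup, the crucible, the brass bar and the aluminium block each on the black mat whose white outline matches its base in shape and size, centred in the outline, right way up, and with the bar and the block lined up with their outlines. Set each one down gently rather than dropping it, and leave the stopwatch and the rubber bung where they are.

Things in the scene. Friction and masses are not known exactly. Their poses are not given: they have to be found in the camera images.
- cup: Open copper calorimeter cup, a straight round vessel 58 mm in outer diameter (62 mm over the 5 mm high lip at the top), 65 mm tall, wall 2.5 mm, about 120 g. Origin at the centre of its underside, z up; starts upright on the bench.
- crucible: Pale ceramic crucible, open and round, 40 mm tall: foot 34 mm across, widening to a straight 44 mm from 18 mm height up to the rim; wall 3 mm, about 60 g. Origin at the centre of its underside, z up; starts upright on the bench.
- bar: Solid brass bar weight of square section with a knurled middle, lying down: 90 mm long (its x axis), 22 mm wide (y), 22 mm high, about 360 g. Same either way round. Origin at the centre of its underside, z up; starts upright on the bench.
- block: Aluminium heat-experiment block with two small dark bores in its top: 60 mm long (x axis), 40 mm wide (y), 30 mm high, about 190 g. Same either way round. Origin at the centre of its underside, z up; starts upright on the bench.
- cup_mat: Mat for the copper cup: black round mat 96 mm across with a white circle of 76 mm outer diameter, 4 mm line (the larger round mat). Fixed on the bench, 4 mm thick; origin at the centre of its underside, z up; its top is 4 mm above the bench.
- crucible_mat: Mat for the crucible: black round mat 66 mm across with a white circle of 47 mm outer diameter, 4 mm line (the smaller round mat). Fixed on the bench, 4 mm thick; origin at the centre of its underside, z up; its top is 4 mm above the bench.
- bar_mat: Mat for the brass bar: black mat 118 x 50 mm with a long narrow white rectangle 100 x 32 mm (outer), 4 mm line; long side along its x axis. Fixed on the bench, 4 mm thick; origin at the centre of its underside, z up; its top is 4 mm above the bench.
- block_mat: Mat for the aluminium block: black mat 88 x 68 mm with a broad white rectangle 70 x 50 mm (outer), 4 mm line; long side along its x axis. Fixed on the bench, 4 mm thick; origin at the centre of its underside, z up; its top is 4 mm above the bench.
- stopwatch: Chrome stopwatch lying face up, a bystander to leave alone: 52 mm across, 14 mm thick, its crown sticking out along x to 39 mm from the centre. Loose; origin at the centre of its underside.
- bung: Dark rubber bung standing on its wide end, a bystander to leave alone: 38 mm across, 26 mm high. Loose; origin at the centre of its underside. The ten listed things stand mixed over the open bench with at least about 125 mm between centres; all other equipment stands outside this area along the back and sides.
Not all that is in view belongs to the job. There is more than one size of the bar; the one meant has the size given above. Leave any brown look-alike of the block alone.

How it is judged:
By the outcome, as a careful person would: the job done as asked, in the order asked, and still so for the second after the job is handed in, with the robot touching nothing.
It also fails if it takes over 123 s, if anything falls off the work surface, if the arm or the gripper's body presses on something with over 40 N, if the wrist force passes 120 N, or if a joint passes its speed limit or range.

## Working session

There is one attempt and no reset: what is moved stays moved. The work goes in short steps, Python scripts to look and compute and a tool call to move; the robot and the scene stay as the last step left them, time stands still between calls to the robot, and variables do not carry over. Pictures are saved under pics/ and viewed, at most 14 in all, crops included, and the job is handed in when it is done.

Besides the shell and the picture viewer there is one more tool, called after "Call:" as name([rows], argument=value, ...), one row to a line, values as JSON. jog_arm: Moves the arm, as the interface text tells. Its arguments: {"type":"object","properties":{"targets":{"type":"array","items":{"type":"object","properties":{"tx":{"type":"number"},"ty":{"type":"number"},"tz":{"type":"number"},"ax":{"type":"number"},"ay":{"type":"number"},"az":{"type":"number"},"claw":{"type":"number"}}}},"grip_force":{"type":"number"}},"required":["targets"]}

```bash
ls; mkdir -p pics; cat > h.py <<'E'
import numpy as np, cv2
from bench import monitor, eyes, arm, models
def K(s):
    return s["frame"].shape[0]/2/np.tan(np.radians(s["fovy"])/2)
def world(s,mask=None):
    f=K(s);z=s["z_map"];r,c=np.indices(z.shape)
    p=np.stack([(c-s["cx"])*z/f,(r-s["cy"])*z/f,z],-1)
    E=np.array(s["extrinsics"]);w=(p-E[:3,3])@E[:3,:3]
    w[z<=0]=np.nan
    return w
def save(s,n): cv2.imwrite("pics/"+n,s["frame"][:,:,::-1])
E
python3 - <<'E'
from h import *
import json
for n in("top","side"):
    s=eyes.snapshot(n);save(s,n+"0.png");E=np.array(s["extrinsics"]);print(n,s["fovy"],s["cx"],s["cy"],(-E[:3,:3].T@E[:3,3]).round(3),E[:3,:3].round(2).tolist())
    w=world(s)
    for q in "cup crucible bar block cup_mat crucible_mat bar_mat block_mat stopwatch bung".split():
        for m in models.silhouettes(s,q)[:3]:
            p=w[m["pixels"]];p=p[~np.isnan(p[:,0])]
            if len(p)==0:continue
            print(q,round(m["p"],2),m["box"],np.nanmedian(p,0).round(3),np.percentile(p,1,axis=0).round(3),np.percentile(p,99,axis=0).round(3))
st=monitor.state();print({k:np.round(v,3).tolist() for k,v in st.items()})
E
```

```text
pics
top 54.62936425677366 281.5952740105964 206.530157641782 [0.453 0.003 1.015] [[0.03, -1.0, 0.01], [-1.0, -0.03, -0.08], [0.08, -0.01, -1.0]]
cup 0.74 [311.8, 148.1, 20.2, 29.6] [ 0.651 -0.101  0.015] [ 0.615 -0.126  0.   ] [ 0.673 -0.07   0.067]
crucible 0.84 [152.0, 174.8, 19.5, 13.7] [0.594 0.289 0.017] [0.571 0.263 0.   ] [0.612 0.304 0.043]
crucible 0.45 [310.2, 148.8, 25.2, 31.1] [ 0.649 -0.101  0.014] [ 0.615 -0.126  0.001] [ 0.671 -0.07   0.067]
bar 0.82 [84.1, 192.4, 27.6, 33.8] [0.518 0.443 0.021] [ 0.484  0.41  -0.   ] [0.555 0.477 0.026]
bar 0.61 [65.9, 260.4, 56.3, 18.3] [0.375 0.442 0.029] [ 0.354  0.383 -0.001] [0.398 0.501 0.034]
block 0.83 [342.9, 249.5, 27.9, 25.6] [ 0.412 -0.19   0.03 ] [ 0.386 -0.223  0.011] [ 0.438 -0.16   0.034]
block 0.76 [310.4, 220.4, 16.1, 23.9] [ 0.482 -0.097  0.03 ] [ 0.453 -0.118  0.016] [ 0.511 -0.078  0.034]
block 0.54 [309.0, 147.3, 24.4, 33.8] [ 0.649 -0.101  0.014] [ 0.615 -0.128 -0.   ] [ 0.673 -0.07   0.067]
cup_mat 0.62 [218.4, 210.0, 38.8, 41.3] [0.481 0.099 0.004] [ 0.437  0.054 -0.001] [0.527 0.144 0.009]
crucible_mat 0.61 
[... 2485 characters left out ...]
.39  0.268 0.004] [ 0.356  0.227 -0.   ] [0.425 0.311 0.007]
stopwatch 0.65 [291.0, 299.5, 28.0, 20.9] [ 0.383 -0.308  0.013] [ 0.36  -0.333  0.002] [ 0.406 -0.279  0.017]
bung 0.44 [365.7, 253.6, 10.3, 13.6] [ 0.618 -0.287  0.021] [ 0.607 -0.299  0.001] [ 0.638 -0.27   0.028]
{'t': 1.1, 'joint_positions': [-1.309, 0.426, 0.074, 1.606, -0.034, 1.111, -0.067], 'qd': [0.001, -0.0, 0.001, 0.001, -0.0, -0.001, 0.0], 'effort': [0.0, -93.554, 3.663, -45.456, -0.049, 0.013, 0.0], 'tool_pos': [0.27, 0.619, 0.303], 'ee_rot': [[-0.916, 0.4, -0.0], [0.4, 0.916, 0.0], [0.0, -0.0, -1.0]], 'contact_force': [-0.057, -0.096, -0.363], 'torque': [-0.03, -0.004, -0.004], 'grip_force': 0.0, 'finger_gap': 0.094}
```

```bash
python3 - <<'E'
import cv2
a=cv2.imread("pics/top0.png")[90:310,40:500];cv2.imwrite("pics/top0c.png",cv2.resize(a,(800,383),interpolation=cv2.INTER_CUBIC))
E
```

```text
(no output)
```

View pics/top0c.png

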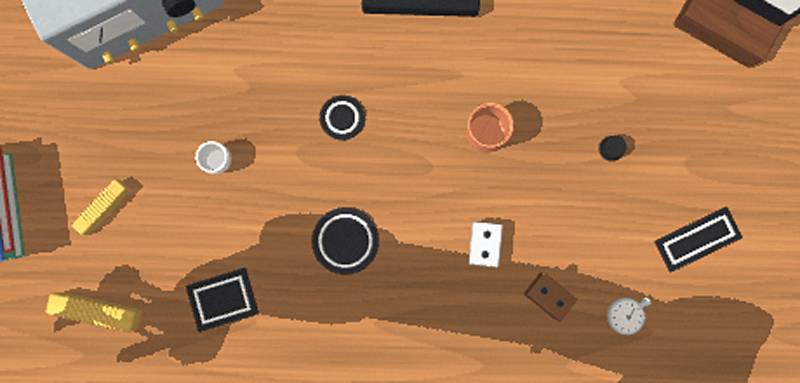

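View pics/side0.png

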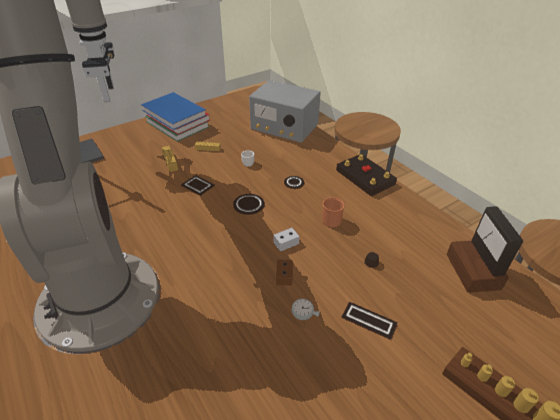

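```bash
cat >> h.py <<'E'
A={"cup":(.645,-.1,.065,.045),"crucible":(.592,.285,.04,.035),"bar":(.518,.442,.022,.065),"block":(.482,-.098,.03,.05),
"cup_mat":(.48,.099,.004,.07),"crucible_mat":(.66,.109,.004,.055),"bar_mat":(.498,-.409,.004,.09),"block_mat":(.392,.269,.004,.08)}
def topose(s,name,xyzr=None,thr=.006):
    """rays of the thing's top face met with plane z=h: centre, long-axis angle (deg), extents (mm)"""
    x,y,h,r=xyzr or A[name]
    f=K(s);E=np.array(s["extrinsics"]);R=E[:3,:3];C=-R.T@E[:3,3]
    rr,cc=np.indices(s["z_map"].shape)
    d=np.stack([(cc-s["cx"])/f,(rr-s["cy"])/f,np.ones(rr.shape)],-1)@R
    P=C+d*((h-C[2])/d[...,2])[...,None]
    near=np.hypot(P[...,0]-x,P[...,1]-y)<r
    if name.endswith("mat"):
        hsv=cv2.cvtColor(s["frame"],cv2.COLOR_RGB2HSV)
        m=near&((s["frame"].max(-1)<60)&(hsv[...,1]<130)|(hsv[...,1]<60))
    else: m=near&(world(s)[...,2]>h-thr)
    m=m.astype(np.uint8)
    n,l,st,_=cv2.connectedComponentsWithStats(m)
    k=1+np.argmax(st[1:,4]);ys,xs=np.nonzero(l==k)
    hull=cv2.convexHull(np.stack([xs,ys],-1).astype(np.int32))
    m=np.zeros_like(m);cv2.fillPoly(m,[hull],1)
    p=P[m>0][:,:2];w=1/np.abs(d[...,2][m>0])*0+1
    c=p.mean(0);q=cv2.minAreaRect((p*1000).astype(np.float32))
    v=np.linalg.eigh(np.cov((p-c).T))[1][:,1]
    a=q[2] if q[1][0]>q[1][1] else q[2]+90
    return (c*1000).round(1),np.round(q[0],1),round(np.degrees(np.arctan2(v[1],v[0]))%180,1),round(a%180,1),np.round(q[1],0),round(1e3*float(np.nanmedian(world(s)[l==k][:,2])),1)
E
python3 - <<'E'
from h import *
for n in("top","side"):
    s=eyes.snapshot(n)
    for q in A: print(n,q,*topose(s,q))
E
```

```text
top cup [643.4 -98.6] [643.2 -98.4] 13.1 1.2 [60. 59.] 63.8
top crucible [592.1 284. ] [592.8 283. ] 68.1 91.7 [41. 44.] 39.4
top bar [519.9 442.8] [520.2 442.6] 139.2 138.0 [25. 90.] 21.8
top block [482.1 -99. ] [482.1 -99.1] 175.5 174.1 [42. 61.] 30.3
top cup_mat [482.3  98.8] [482.9  98.6] 175.7 136.9 [92. 93.] 4.4
top crucible_mat [660.2 109.7] [660.5 109.5] 56.1 91.7 [61. 63.] 4.5
top bar_mat [ 498.3 -407. ] [ 498.2 -407. ] 117.3 117.6 [ 50. 116.] 4.3
top block_mat [394.5 270. ] [394.6 269.9] 109.5 108.6 [69. 89.] 3.9
side cup [ 639.9 -101.7] [ 640.2 -101.4] 51.4 83.6 [65. 59.] 62.7
side crucible [587.1 281. ] [586.9 281.4] 70.1 56.1 [42. 41.] 37.9
side bar [516.3 438.9] [515.  439.3] 138.3 146.0 [33. 89.] 20.4
side block [ 477.1 -102.9] [ 477.6 -103. ] 2.1 175.8 [47. 64.] 28.6
side cup_mat [478.7  97.2] [478.9  99. ] 79.3 146.1 [89. 92.] 3.8
side crucible_mat [657.7 108.1] [659.2 109.5] 48.3 56.1 [59. 59.] 3.5
side bar_mat [ 496.1 -409.4] [ 495.8 -407.9] 116.6 116.9 [ 50. 117.] 3.0
side block_mat [392.8 268.2] [392.8 268.5] 111.1 109.3 [67. 90.] 3.7
```

Units first: shifts go in shares of 75 cm and turns go in shares of 90 degrees. So -628 mm is -0.8373, -509 mm is -0.6787, 66 degrees is 0.7333.

Call:
jog_arm([
  {"tx": -0.8373, "ty": -0.6787, "tz": 0.08, "az": 0.7333},
  {"tx": -0.8373, "ty": -0.6787, "tz": 0.08, "az": 0.7333},
  {"tx": -0.8373, "ty": -0.6787, "tz": 0.08, "az": 0.7333},
  {"tx": -0.8373, "ty": -0.6787, "tz": 0.08, "az": 0.7333},
  {"tx": -0.8373, "ty": -0.6787, "tz": 0.08, "az": 0.7333},
  {"tx": -0.8373, "ty": -0.6787, "tz": 0.08, "az": 0.7333},
  {"tx": -0.8373, "ty": -0.6787, "tz": 0.08, "az": 0.7333},
  {"tx": -0.8373, "ty": -0.6787, "tz": 0.08, "az": 0.7333},
  {"tx": -0.8373, "ty": -0.6787, "tz": 0.08, "az": 0.7333},
  {"tx": -0.8373, "ty": -0.6787, "tz": 0.08, "az": 0.7333},
])

```text
$.targets[0]: bad value
```

```bash
cat > go.py <<'E'
# go.py x y z yaw(of tool x, deg): jog numbers from the present pose
import sys
from h import *
from scipy.spatial.transform import Rotation as Ro
x,y,z,a=map(float,sys.argv[1:5]);st=monitor.state();R=np.array(st["ee_rot"]);p=np.array(st["tool_pos"])
c,s=np.cos(np.radians(a)),np.sin(np.radians(a));T=np.array([[c,s,0],[s,-c,0],[0,0,-1]])
rv=Ro.from_matrix(R.T@T).as_rotvec(degrees=True)
print("t",(R.T@(np.array([x,y,z])-p*1000)).round(1),"a",rv.round(2),"| pos",(p*1000).round(1),"yaw",round(np.degrees(np.arctan2(R[1,0],R[0,0])),1),"j",np.round(st["joint_positions"],2),"gap",round(st["finger_gap"],4),"t",round(st["t"],1),"F",np.round(st["contact_force"],1))
E
python3 go.py 642 -99.5 200 90
```

```text
t [-628.2 -509.1  102.7] a [-1.00e-02 -0.00e+00  6.64e+01] | pos [270.2 618.5 302.7] yaw 156.4 j [-1.31  0.43  0.07  1.61 -0.03  1.11 -0.07] gap 0.0941 t 1.2 F [-0.6 -0.1 -1. ]
```

Converted, -628 mm is -0.8373, -509 mm is -0.6787, 66 degrees is 0.7333.

Call:
jog_arm([
  {"tx": -0.8373, "ty": -0.6787, "tz": 0.08, "ax": 0, "ay": 0, "az": 0.7333, "claw": 0},
  {"tx": -0.8373, "ty": -0.6787, "tz": 0.08, "ax": 0, "ay": 0, "az": 0.7333, "claw": 0},
])

```text
t: 1.4
tool_pos: [0.3158, 0.5295, 0.2948]
ee_rot: [[-0.755, 0.656, -0.0], [0.656, 0.755, 0.0], [0.0, -0.0, -1.0]]
contact_force: [1.7, 0.6, 0.3]
finger_gap: 0.094
grip_force: 0.0
```

```bash
python3 go.py 642 -99.5 200 90
```

```text
t [-658.8 -260.8   94.7] a [-1.000e-02 -1.000e-02  4.901e+01] | pos [315.8 529.5 294.8] yaw 139.0 j [-1.26  0.34  0.15  1.76 -0.06  1.05 -0.23] gap 0.094 t 1.4 F [1.7 0.6 0.3]
```

Converted, -659 mm is -0.8787, -261 mm is -0.348, 49 degrees is 0.5444.

Call:
jog_arm([
  {"tx": -0.8787, "ty": -0.348, "tz": 0.08, "ax": 0, "ay": 0, "az": 0.5444, "claw": 0},
  {"tx": -0.8787, "ty": -0.348, "tz": 0.08, "ax": 0, "ay": 0, "az": 0.5444, "claw": 0},
  {"tx": -0.8787, "ty": -0.348, "tz": 0.08, "ax": 0, "ay": 0, "az": 0.5444, "claw": 0},
  {"tx": -0.8787, "ty": -0.348, "tz": 0.08, "ax": 0, "ay": 0, "az": 0.5444, "claw": 0},
  {"tx": -0.8787, "ty": -0.348, "tz": 0.08, "ax": 0, "ay": 0, "az": 0.5444, "claw": 0},
  {"tx": -0.8787, "ty": -0.348, "tz": 0.08, "ax": 0, "ay": 0, "az": 0.5444, "claw": 0},
  {"tx": -0.8787, "ty": -0.348, "tz": 0.08, "ax": 0, "ay": 0, "az": 0.5444, "claw": 0},
  {"tx": -0.8787, "ty": -0.348, "tz": 0.08, "ax": 0, "ay": 0, "az": 0.5444, "claw": 0},
  {"tx": -0.8787, "ty": -0.348, "tz": 0.08, "ax": 0, "ay": 0, "az": 0.5444, "claw": 0},
  {"tx": -0.8787, "ty": -0.348, "tz": 0.08, "ax": 0, "ay": 0, "az": 0.5444, "claw": 0},
])

```text
t: 2.4
tool_pos: [0.5476, 0.0867, 0.2533]
ee_rot: [[-0.004, 1.0, 0.001], [1.0, 0.004, 0.0], [0.0, 0.001, -1.0]]
contact_force: [1.1, 0.2, 0.1]
finger_gap: 0.0938
grip_force: 0.0
```

```bash
python3 go.py 642 -99.5 200 90
```

```text
t [-186.6   93.6   53.2] a [ 0.04 -0.03  0.24] | pos [547.6  86.7 253.3] yaw 90.2 j [-0.69  0.31  0.51  1.95 -0.19  0.93 -0.09] gap 0.0938 t 2.4 F [1.1 0.2 0.1]
```

Converted, -186.5 mm is -0.2487, 140 mm is 0.1867, 0.2 degrees is 0.0022.

Call:
jog_arm([
  {"tx": -0.2487, "ty": 0.1247, "tz": 0.0707, "ax": 0, "ay": 0, "az": 0.0022, "claw": 0},
  {"tx": -0.2487, "ty": 0.1247, "tz": 0.0707, "ax": 0, "ay": 0, "az": 0.0022, "claw": 0},
  {"tx": -0.2487, "ty": 0.1247, "tz": 0.0707, "ax": 0, "ay": 0, "az": 0.0022, "claw": 0},
  {"tx": -0.2487, "ty": 0.1247, "tz": 0.0707, "ax": 0, "ay": 0, "az": 0.0022, "claw": 0},
  {"tx": -0.2487, "ty": 0.1247, "tz": 0.0707, "ax": 0, "ay": 0, "az": 0.0022, "claw": 0},
  {"tx": -0.2487, "ty": 0.1247, "tz": 0.0707, "ax": 0, "ay": 0, "az": 0.0022, "claw": 0},
  {"tx": -0.2487, "ty": 0.1247, "tz": 0.1067, "ax": 0, "ay": 0, "az": 0.0022, "claw": 0},
  {"tx": -0.2487, "ty": 0.1247, "tz": 0.1467, "ax": 0, "ay": 0, "az": 0.0022, "claw": 0},
  {"tx": -0.2487, "ty": 0.1247, "tz": 0.1867, "ax": 0, "ay": 0, "az": 0.0022, "claw": 0},
  {"tx": -0.2487, "ty": 0.1247, "tz": 0.1867, "ax": 0, "ay": 0, "az": 0.0022, "claw": 0},
])

```text
t: 3.4
tool_pos: [0.6393, -0.0955, 0.1102]
ee_rot: [[-0.002, 1.0, -0.005], [1.0, 0.002, 0.001], [0.001, -0.005, -1.0]]
contact_force: [0.2, -0.0, 0.4]
finger_gap: 0.094
grip_force: 0.0
```

Call:
jog_arm([
  {"tx": 0, "ty": 0, "tz": 0, "ax": 0, "ay": 0, "az": 0, "claw": 0.2},
  {"tx": 0, "ty": 0, "tz": 0, "ax": 0, "ay": 0, "az": 0, "claw": 0.3},
  {"tx": 0, "ty": 0, "tz": 0, "ax": 0, "ay": 0, "az": 0, "claw": 0.36},
  {"tx": 0, "ty": 0, "tz": 0, "ax": 0, "ay": 0, "az": 0, "claw": 0.45},
  {"tx": 0, "ty": 0, "tz": 0, "ax": 0, "ay": 0, "az": 0, "claw": 0.6},
  {"tx": 0, "ty": 0, "tz": 0, "ax": 0, "ay": 0, "az": 0, "claw": 1},
  {"tx": 0, "ty": 0, "tz": 0, "ax": 0, "ay": 0, "az": 0, "claw": 1},
  {"tx": 0, "ty": 0, "tz": 0, "ax": 0, "ay": 0, "az": 0, "claw": 1},
], grip_force=12)

```text
t: 4.2
tool_pos: [0.6417, -0.0976, 0.1138]
ee_rot: [[-0.0, 1.0, 0.001], [1.0, 0.0, 0.0], [0.0, 0.001, -1.0]]
contact_force: [-0.7, 1.5, 7.5]
finger_gap: 0.0599
grip_force: 12.7
```

Converted, -90 mm is -0.12, -70 mm is -0.0933.

Call:
jog_arm([
  {"tx": 0, "ty": 0, "tz": -0.02, "ax": 0, "ay": 0, "az": 0, "claw": 1},
  {"tx": 0, "ty": 0, "tz": -0.0533, "ax": 0, "ay": 0, "az": 0, "claw": 1},
  {"tx": 0, "ty": 0, "tz": -0.0933, "ax": 0, "ay": 0, "az": 0, "claw": 1},
  {"tx": 0, "ty": 0, "tz": -0.12, "ax": 0, "ay": 0, "az": 0, "claw": 1},
  {"tx": 0, "ty": 0, "tz": -0.12, "ax": 0, "ay": 0, "az": 0, "claw": 1},
  {"tx": 0, "ty": 0, "tz": -0.12, "ax": 0, "ay": 0, "az": 0, "claw": 1},
])

```text
t: 4.8
tool_pos: [0.641, -0.0976, 0.2035]
ee_rot: [[-0.0, 1.0, 0.001], [1.0, 0.0, 0.0], [0.0, 0.001, -1.0]]
contact_force: [-0.3, 0.3, -1.2]
finger_gap: 0.0598
grip_force: 12.7
```

```bash
python3 - <<'E'
from h import *
s=eyes.snapshot("side");cv2.imwrite("pics/s1.png",cv2.resize(s["frame"][90:290,230:430,::-1],(600,600),interpolation=cv2.INTER_CUBIC))
E
python3 go.py 481 98 200 90
```

```text
t [ 195.6 -159.6    2.9] a [-0.04 -0.01  0.02] | pos [640.7 -97.5 202.7] yaw 90.0 j [-0.32  0.53  0.51  1.78 -0.31  0.92  0.32] gap 0.0598 t 4.8 F [ 0.   1.4 -1. ]
```

View pics/s1.png

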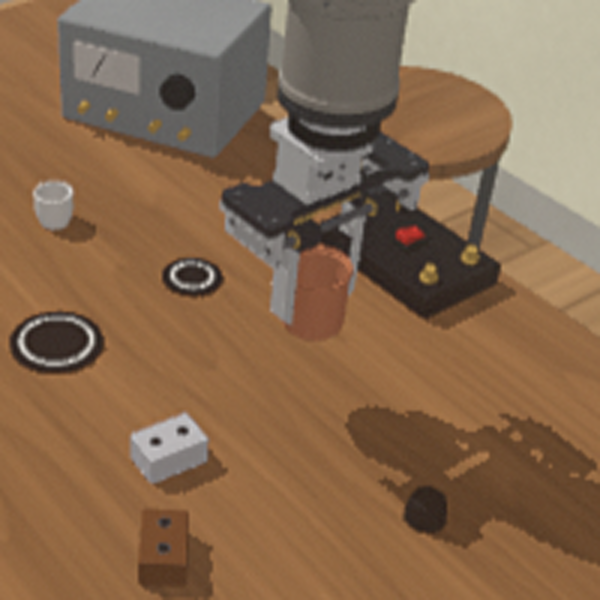

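Converted, 197.5 mm is 0.2633, -161 mm is -0.2147.

Call:
jog_arm([
  {"tx": 0.0533, "ty": -0.044, "tz": 0, "ax": 0, "ay": 0, "az": 0, "claw": 1},
  {"tx": 0.1067, "ty": -0.0867, "tz": 0, "ax": 0, "ay": 0, "az": 0, "claw": 1},
  {"tx": 0.16, "ty": -0.1307, "tz": 0, "ax": 0, "ay": 0, "az": 0, "claw": 1},
  {"tx": 0.2133, "ty": -0.1747, "tz": 0, "ax": 0, "ay": 0, "az": 0, "claw": 1},
  {"tx": 0.2633, "ty": -0.2147, "tz": 0, "ax": 0, "ay": 0, "az": 0, "claw": 1},
  {"tx": 0.2633, "ty": -0.2147, "tz": 0, "ax": 0, "ay": 0, "az": 0, "claw": 1},
  {"tx": 0.2633, "ty": -0.2147, "tz": 0.04, "ax": 0, "ay": 0, "az": 0, "claw": 1},
  {"tx": 0.2633, "ty": -0.2147, "tz": 0.08, "ax": 0, "ay": 0, "az": 0, "claw": 1},
  {"tx": 0.2633, "ty": -0.2147, "tz": 0.0933, "ax": 0, "ay": 0, "az": 0, "claw": 1},
  {"tx": 0.2633, "ty": -0.2147, "tz": 0.0933, "ax": 0, "ay": 0, "az": 0, "claw": 1},
])

```text
t: 5.85
tool_pos: [0.4792, 0.0991, 0.1317]
ee_rot: [[0.0, 1.0, -0.003], [1.0, -0.0, -0.002], [-0.002, -0.003, -1.0]]
contact_force: [1.4, -0.4, -0.4]
finger_gap: 0.0594
grip_force: 11.9
```

```bash
python3 go.py 480 100 118 90
```

```text
t [ 1.   0.8 13.7] a [-0.19  0.11 -0.02] | pos [479.2  99.1 131.7] yaw 90.0 j [-0.71  0.4   0.46  2.18 -0.3   0.63 -0.05] gap 0.0594 t 5.8 F [ 1.4 -0.4 -0.4]
```

Converted, 14 mm is 0.0187, 13 mm is 0.0173.

Call:
jog_arm([
  {"tx": 0, "ty": 0, "tz": 0.0053, "ax": 0, "ay": 0, "az": 0, "claw": 1},
  {"tx": 0, "ty": 0, "tz": 0.0107, "ax": 0, "ay": 0, "az": 0, "claw": 1},
  {"tx": 0, "ty": 0, "tz": 0.0133, "ax": 0, "ay": 0, "az": 0, "claw": 1},
  {"tx": 0, "ty": 0, "tz": 0.016, "ax": 0, "ay": 0, "az": 0, "claw": 1},
  {"tx": 0, "ty": 0, "tz": 0.0173, "ax": 0, "ay": 0, "az": 0, "claw": 1},
  {"tx": 0, "ty": 0, "tz": 0.0187, "ax": 0, "ay": 0, "az": 0, "claw": 1},
  {"tx": 0, "ty": 0, "tz": 0.0187, "ax": 0, "ay": 0, "az": 0, "claw": 1},
  {"tx": 0, "ty": 0, "tz": 0.0187, "ax": 0, "ay": 0, "az": 0, "claw": 1},
])

```text
t: 6.65
tool_pos: [0.4801, 0.0998, 0.1192]
ee_rot: [[-0.0, 1.0, 0.0], [1.0, 0.0, 0.0], [0.0, 0.0, -1.0]]
contact_force: [0.6, 0.1, -1.4]
finger_gap: 0.0597
grip_force: 11.9
```

Converted, 1.4 mm is 0.0019, 0.7 mm is 0.0009.

Call:
jog_arm([
  {"tx": 0, "ty": 0, "tz": 0.0009, "ax": 0, "ay": 0, "az": 0, "claw": 1},
  {"tx": 0, "ty": 0, "tz": 0.0019, "ax": 0, "ay": 0, "az": 0, "claw": 1},
  {"tx": 0, "ty": 0, "tz": 0.0019, "ax": 0, "ay": 0, "az": 0, "claw": 1},
  {"tx": 0, "ty": 0, "tz": 0.0019, "ax": 0, "ay": 0, "az": 0, "claw": 1},
])

```text
t: 7.05
tool_pos: [0.4804, 0.1002, 0.118]
ee_rot: [[-0.001, 1.0, 0.001], [1.0, 0.001, 0.001], [0.001, 0.001, -1.0]]
contact_force: [-1.5, 1.8, 6.0]
finger_gap: 0.0592
grip_force: 11.9
```

Converted, 140 mm is 0.1867, -100 mm is -0.1333.

Call:
jog_arm([
  {"tx": 0, "ty": 0, "tz": 0, "ax": 0, "ay": 0, "az": 0, "claw": 0.34},
  {"tx": 0, "ty": 0, "tz": 0, "ax": 0, "ay": 0, "az": 0, "claw": 0.2},
  {"tx": 0, "ty": 0, "tz": 0, "ax": 0, "ay": 0, "az": 0, "claw": 0},
  {"tx": 0, "ty": 0, "tz": 0, "ax": 0, "ay": 0, "az": 0, "claw": 0},
  {"tx": 0, "ty": 0, "tz": -0.0267, "ax": 0, "ay": 0, "az": 0, "claw": 0},
  {"tx": 0, "ty": 0, "tz": -0.08, "ax": 0, "ay": 0, "az": 0, "claw": 0},
  {"tx": 0, "ty": 0, "tz": -0.1333, "ax": 0, "ay": 0, "az": 0, "claw": 0},
  {"tx": 0.0667, "ty": 0.04, "tz": -0.1333, "ax": 0, "ay": 0, "az": 0, "claw": 0},
  {"tx": 0.1267, "ty": 0.0733, "tz": -0.1333, "ax": 0, "ay": 0, "az": 0, "claw": 0},
  {"tx": 0.1867, "ty": 0.1067, "tz": -0.1333, "ax": 0, "ay": 0, "az": 0, "claw": 0},
])

```text
t: 8.05
tool_pos: [0.5553, 0.2318, 0.2185]
ee_rot: [[-0.0, 1.0, 0.001], [1.0, 0.0, 0.001], [0.001, 0.001, -1.0]]
contact_force: [0.8, -0.4, -0.1]
finger_gap: 0.0941
grip_force: 0.0
```

```bash
python3 - <<'E'
from h import *
for n in("top","side"):
    s=eyes.snapshot(n);print(n,topose(s,"cup",(.482,.1,.065,.045)),topose(s,"cup_mat"))
    save(s,n+"2.png")
E
python3 go.py 590 283 200 90
```

```text
top (array([481. ,  98.7]), array([481.4,  98.2]), np.float64(63.3), 91.6, array([58., 61.]), 67.4) (array([482.5,  98.7]), array([482.9,  98.6]), np.float64(174.1), 136.9, array([92., 93.]), 4.3)
side (array([477.7,  97.8]), array([477.3,  97.6]), np.float64(58.5), 56.1, array([66., 60.]), 65.0) (array([478. ,  92.9]), array([477.5,  92.7]), np.float64(154.6), 150.3, array([80., 89.]), 3.4)
t [46.3 34.4 17.3] a [ 0.06 -0.07  0.38] | pos [555.9 236.4 217.2] yaw 90.4 j [-0.88  0.43  0.48  1.87 -0.25  0.89 -0.27] gap 0.0938 t 8.2 F [-0.6 -0.5 -1. ]
```

View pics/top2.png

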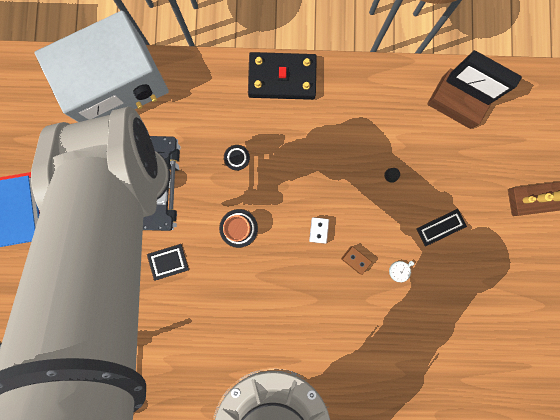

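Converted, 109 mm is 0.1453, 100 mm is 0.1333, 0.4 degrees is 0.0044.

Call:
jog_arm([
  {"tx": 0.062, "ty": 0.046, "tz": 0.0227, "ax": 0, "ay": 0, "az": 0.0044, "claw": 0},
  {"tx": 0.062, "ty": 0.046, "tz": 0.0227, "ax": 0, "ay": 0, "az": 0.0044, "claw": 0},
  {"tx": 0.062, "ty": 0.046, "tz": 0.0227, "ax": 0, "ay": 0, "az": 0.0044, "claw": 0},
  {"tx": 0.062, "ty": 0.046, "tz": 0.0667, "ax": 0, "ay": 0, "az": 0.0044, "claw": 0},
  {"tx": 0.062, "ty": 0.046, "tz": 0.1067, "ax": 0, "ay": 0, "az": 0.0044, "claw": 0},
  {"tx": 0.062, "ty": 0.046, "tz": 0.1333, "ax": 0, "ay": 0, "az": 0.0044, "claw": 0},
  {"tx": 0.062, "ty": 0.046, "tz": 0.1453, "ax": 0, "ay": 0, "az": 0.0044, "claw": 0},
  {"tx": 0.062, "ty": 0.046, "tz": 0.1453, "ax": 0, "ay": 0, "az": 0.0044, "claw": 0},
  {"tx": 0.062, "ty": 0.046, "tz": 0.1453, "ax": 0, "ay": 0, "az": 0.0044, "claw": 0},
  {"tx": 0.062, "ty": 0.046, "tz": 0.1453, "ax": 0, "ay": 0, "az": 0.0044, "claw": 0},
])

```text
t: 9.15
tool_pos: [0.5896, 0.2765, 0.1101]
ee_rot: [[0.007, 1.0, 0.001], [1.0, -0.007, 0.001], [0.001, 0.001, -1.0]]
contact_force: [-0.2, -0.1, 0.0]
finger_gap: 0.094
grip_force: 0.0
```

```bash
python3 go.py 590.5 283 108 90
```

```text
t [6.5 0.9 2.1] a [ 0.08 -0.05 -0.4 ] | pos [589.6 276.5 110.1] yaw 89.6 j [-0.83  0.64  0.41  1.82 -0.35  0.75 -0.25] gap 0.094 t 9.2 F [-0.2 -0.1  0. ]
```

Converted, 6.5 mm is 0.0087, 2 mm is 0.0027, -0.4 degrees is -0.0044.

Call:
jog_arm([
  {"tx": 0.0087, "ty": 0.0013, "tz": 0.0027, "ax": 0, "ay": 0, "az": -0.0044, "claw": 0},
  {"tx": 0.0087, "ty": 0.0013, "tz": 0.0027, "ax": 0, "ay": 0, "az": -0.0044, "claw": 0.2},
  {"tx": 0.0087, "ty": 0.0013, "tz": 0.0027, "ax": 0, "ay": 0, "az": -0.0044, "claw": 0.4},
  {"tx": 0.0087, "ty": 0.0013, "tz": 0.0027, "ax": 0, "ay": 0, "az": -0.0044, "claw": 0.47},
  {"tx": 0.0087, "ty": 0.0013, "tz": 0.0027, "ax": 0, "ay": 0, "az": -0.0044, "claw": 0.52},
  {"tx": 0.0087, "ty": 0.0013, "tz": 0.0027, "ax": 0, "ay": 0, "az": -0.0044, "claw": 0.6},
  {"tx": 0.0087, "ty": 0.0013, "tz": 0.0027, "ax": 0, "ay": 0, "az": -0.0044, "claw": 1},
  {"tx": 0.0087, "ty": 0.0013, "tz": 0.0027, "ax": 0, "ay": 0, "az": -0.0044, "claw": 1},
  {"tx": 0.0087, "ty": 0.0013, "tz": 0.0027, "ax": 0, "ay": 0, "az": -0.0044, "claw": 1},
], grip_force=10)

```text
t: 10.05
tool_pos: [0.5901, 0.2829, 0.1067]
ee_rot: [[-0.0, 1.0, -0.0], [1.0, 0.0, -0.0], [-0.0, -0.0, -1.0]]
contact_force: [-0.5, -0.1, 0.2]
finger_gap: 0.0443
grip_force: 10.0
```

Converted, -174 mm is -0.232, -165 mm is -0.22.

Call:
jog_arm([
  {"tx": 0, "ty": 0, "tz": -0.0133, "ax": 0, "ay": 0, "az": 0, "claw": 1},
  {"tx": 0, "ty": 0, "tz": -0.0467, "ax": 0, "ay": 0, "az": 0, "claw": 1},
  {"tx": 0, "ty": 0, "tz": -0.0867, "ax": 0, "ay": 0, "az": 0, "claw": 1},
  {"tx": -0.06, "ty": 0.0267, "tz": -0.0867, "ax": 0, "ay": 0, "az": 0, "claw": 1},
  {"tx": -0.12, "ty": 0.0533, "tz": -0.0867, "ax": 0, "ay": 0, "az": 0, "claw": 1},
  {"tx": -0.18, "ty": 0.0733, "tz": -0.0867, "ax": 0, "ay": 0, "az": 0, "claw": 1},
  {"tx": -0.22, "ty": 0.088, "tz": -0.0867, "ax": 0, "ay": 0, "az": 0, "claw": 1},
  {"tx": -0.232, "ty": 0.0913, "tz": -0.0867, "ax": 0, "ay": 0, "az": 0, "claw": 1},
  {"tx": -0.232, "ty": 0.0913, "tz": -0.0867, "ax": 0, "ay": 0, "az": 0, "claw": 1},
  {"tx": -0.232, "ty": 0.0913, "tz": -0.0867, "ax": 0, "ay": 0, "az": 0, "claw": 1},
])

```text
t: 11.05
tool_pos: [0.6584, 0.1104, 0.1719]
ee_rot: [[-0.001, 1.0, -0.0], [1.0, 0.001, 0.001], [0.001, -0.0, -1.0]]
contact_force: [0.2, 1.0, -1.0]
finger_gap: 0.0444
grip_force: 10.0
```

```bash
python3 go.py 659 109.2 113 90
```

```text
t [-1.3  0.7 58.9] a [-0.01 -0.04  0.08] | pos [658.4 110.4 171.9] yaw 90.1 j [-0.59  0.59  0.45  1.75 -0.32  0.88  0.01] gap 0.0444 t 11.1 F [ 0.2  1.  -1. ]
```

Converted, 60.5 mm is 0.0807, 60 mm is 0.08.

Call:
jog_arm([
  {"tx": -0.0011, "ty": 0.0009, "tz": 0.0267, "ax": 0, "ay": 0, "az": 0, "claw": 1},
  {"tx": -0.0011, "ty": 0.0009, "tz": 0.0533, "ax": 0, "ay": 0, "az": 0, "claw": 1},
  {"tx": -0.0011, "ty": 0.0009, "tz": 0.0693, "ax": 0, "ay": 0, "az": 0, "claw": 1},
  {"tx": -0.0011, "ty": 0.0009, "tz": 0.0747, "ax": 0, "ay": 0, "az": 0, "claw": 1},
  {"tx": -0.0011, "ty": 0.0009, "tz": 0.0773, "ax": 0, "ay": 0, "az": 0, "claw": 1},
  {"tx": -0.0011, "ty": 0.0009, "tz": 0.0787, "ax": 0, "ay": 0, "az": 0, "claw": 1},
  {"tx": -0.0011, "ty": 0.0009, "tz": 0.08, "ax": 0, "ay": 0, "az": 0, "claw": 1},
  {"tx": -0.0011, "ty": 0.0009, "tz": 0.0807, "ax": 0, "ay": 0, "az": 0, "claw": 1},
  {"tx": -0.0011, "ty": 0.0009, "tz": 0.0807, "ax": 0, "ay": 0, "az": 0, "claw": 1},
  {"tx": -0.0011, "ty": 0.0009, "tz": 0.0807, "ax": 0, "ay": 0, "az": 0, "claw": 1},
])

```text
t: 12.05
tool_pos: [0.6594, 0.1081, 0.1114]
ee_rot: [[-0.0, 1.0, 0.0], [1.0, 0.0, 0.0], [0.0, 0.0, -1.0]]
contact_force: [-0.3, 0.4, -0.7]
finger_gap: 0.0445
grip_force: 10.0
```

Converted, 0.5 mm is 0.0007.

Call:
jog_arm([
  {"tx": 0, "ty": 0, "tz": 0.0007, "ax": 0, "ay": 0, "az": 0, "claw": 1},
  {"tx": 0, "ty": 0, "tz": 0.0007, "ax": 0, "ay": 0, "az": 0, "claw": 1},
  {"tx": 0, "ty": 0, "tz": 0.0007, "ax": 0, "ay": 0, "az": 0, "claw": 1},
])

```text
t: 12.35
tool_pos: [0.6593, 0.1082, 0.1107]
ee_rot: [[-0.0, 1.0, -0.0], [1.0, 0.0, -0.0], [-0.0, -0.0, -1.0]]
contact_force: [0.0, -0.2, 0.3]
finger_gap: 0.0442
grip_force: 10.0
```

Converted, 95 mm is 0.1267, -90 mm is -0.12.

Call:
jog_arm([
  {"tx": 0.0007, "ty": 0, "tz": 0.0005, "ax": 0, "ay": 0, "az": 0, "claw": 1},
  {"tx": 0.0007, "ty": 0, "tz": 0.0005, "ax": 0, "ay": 0, "az": 0, "claw": 0.5},
  {"tx": 0.0007, "ty": 0, "tz": 0.0005, "ax": 0, "ay": 0, "az": 0, "claw": 0.3},
  {"tx": 0.0007, "ty": 0, "tz": 0.0005, "ax": 0, "ay": 0, "az": 0, "claw": 0},
  {"tx": 0.0007, "ty": 0, "tz": 0.0005, "ax": 0, "ay": 0, "az": 0, "claw": 0},
  {"tx": 0.0007, "ty": 0, "tz": -0.0267, "ax": 0, "ay": 0, "az": 0, "claw": 0},
  {"tx": 0.0007, "ty": 0, "tz": -0.08, "ax": 0, "ay": 0, "az": 0, "claw": 0},
  {"tx": 0.0007, "ty": 0, "tz": -0.12, "ax": 0, "ay": 0, "az": 0, "claw": 0},
  {"tx": 0.0667, "ty": -0.0267, "tz": -0.12, "ax": 0, "ay": 0, "az": 0, "claw": 0},
  {"tx": 0.1267, "ty": -0.0533, "tz": -0.12, "ax": 0, "ay": 0, "az": 0, "claw": 0},
])

```text
t: 13.35
tool_pos: [0.6208, 0.2007, 0.202]
ee_rot: [[0.003, 1.0, 0.002], [1.0, -0.003, 0.001], [0.001, 0.002, -1.0]]
contact_force: [0.0, 1.0, -0.4]
finger_gap: 0.0935
grip_force: 0.0
```

```bash
python3 go.py 518.5 442 200 138.7;python3 go.py 518.5 442 200 138.7
```

```text
t [ 241. -103.    2.] a [ 1.400e-01  1.000e-02 -4.887e+01] | pos [620.8 200.7 202. ] yaw 89.8 j [-0.75  0.53  0.47  1.77 -0.29  0.91 -0.17] gap 0.0935 t 13.3 F [ 0.   1.  -0.4]
t [ 241. -103.    2.] a [ 1.400e-01  1.000e-02 -4.887e+01] | pos [620.8 200.7 202. ] yaw 89.8 j [-0.75  0.53  0.47  1.77 -0.29  0.91 -0.17] gap 0.0935 t 13.3 F [ 0.   1.  -0.4]
```

Converted, 241 mm is 0.3213, -103 mm is -0.1373, -49 degrees is -0.5444.

Call:
jog_arm([
  {"tx": 0.3213, "ty": -0.1373, "tz": 0, "ax": 0, "ay": 0, "az": -0.5444, "claw": 0},
  {"tx": 0.3213, "ty": -0.1373, "tz": 0, "ax": 0, "ay": 0, "az": -0.5444, "claw": 0},
  {"tx": 0.3213, "ty": -0.1373, "tz": 0, "ax": 0, "ay": 0, "az": -0.5444, "claw": 0},
  {"tx": 0.3213, "ty": -0.1373, "tz": 0, "ax": 0, "ay": 0, "az": -0.5444, "claw": 0},
  {"tx": 0.3213, "ty": -0.1373, "tz": 0, "ax": 0, "ay": 0, "az": -0.5444, "claw": 0},
  {"tx": 0.3213, "ty": -0.1373, "tz": 0, "ax": 0, "ay": 0, "az": -0.5444, "claw": 0},
  {"tx": 0.3213, "ty": -0.1373, "tz": 0, "ax": 0, "ay": 0, "az": -0.5444, "claw": 0},
  {"tx": 0.3213, "ty": -0.1373, "tz": 0.04, "ax": 0, "ay": 0, "az": -0.5444, "claw": 0},
  {"tx": 0.3213, "ty": -0.1373, "tz": 0.08, "ax": 0, "ay": 0, "az": -0.5444, "claw": 0},
  {"tx": 0.3213, "ty": -0.1373, "tz": 0.08, "ax": 0, "ay": 0, "az": -0.5444, "claw": 0},
])

```text
t: 14.35
tool_pos: [0.5167, 0.439, 0.1372]
ee_rot: [[-0.752, 0.659, -0.004], [0.659, 0.752, -0.005], [-0.0, -0.006, -1.0]]
contact_force: [-0.4, -0.9, -0.3]
finger_gap: 0.094
grip_force: 0.0
```

```bash
python3 go.py 518.5 442 101 138.7;python3 - <<'E'
from h import *
s=eyes.snapshot("top");print(topose(s,"crucible",(.66,.109,.044,.035)));save(s,"t3.png")
s=eyes.snapshot("side");cv2.imwrite("pics/s3.png",cv2.resize(s["frame"][80:280,130:330,::-1],(600,600),interpolation=cv2.INTER_CUBIC))
E
```

```text
t [ 0.6  3.7 36.1] a [-0.34  0.02  0.08] | pos [516.7 439.  137.2] yaw 138.8 j [-0.95  0.61  0.21  1.73 -0.16  0.83  0.19] gap 0.094 t 14.3 F [-0.4 -0.9 -0.3]
(array([658.8, 110.5]), array([658.2, 110.3]), np.float64(30.6), 2.0, array([42., 41.]), 43.4)
```

View pics/s3.png

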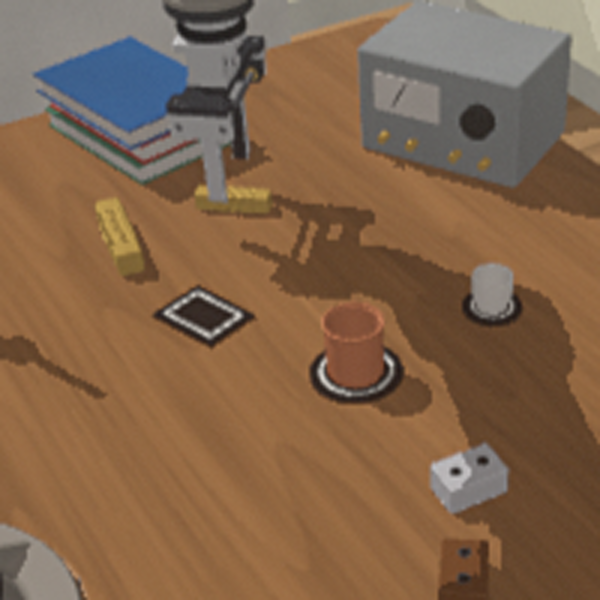

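```bash
python3 go.py 518.5 442 101 138.7; python3 - <<'E'
from h import *
s=eyes.snapshot("side");w=world(s)
for (c,r) in [(45,75),(130,40),(140,120),(140,175),(190,100),(190,150)]:
    print(c,r,w[80+r//3,130+c//3].round(3))
E
```

```text
t [ 0.6  1.4 40. ] a [-0.06  0.03  0.14] | pos [518.  440.6 141. ] yaw 138.8 j [-0.95  0.61  0.21  1.72 -0.16  0.83  0.19] gap 0.0937 t 14.4 F [-0.4 -0.4  0. ]
45 75 [0.408 0.734 0.081]
130 40 [0.54  0.776 0.078]
140 120 [0.461 0.565 0.079]
140 175 [0.45  0.567 0.006]
190 100 [0.46  0.391 0.184]
190 150 [0.522 0.572 0.014]
```

Converted, 40 mm is 0.0533, 1.4 mm is 0.0019, 0.1 degrees is 0.0011.

Call:
jog_arm([
  {"tx": 0.0008, "ty": 0.0019, "tz": 0.0267, "ax": 0, "ay": 0, "az": 0.0011, "claw": 0},
  {"tx": 0.0008, "ty": 0.0019, "tz": 0.0467, "ax": 0, "ay": 0, "az": 0.0011, "claw": 0},
  {"tx": 0.0008, "ty": 0.0019, "tz": 0.0533, "ax": 0, "ay": 0, "az": 0.0011, "claw": 0.2},
  {"tx": 0.0008, "ty": 0.0019, "tz": 0.0533, "ax": 0, "ay": 0, "az": 0.0011, "claw": 0.5},
  {"tx": 0.0008, "ty": 0.0019, "tz": 0.0533, "ax": 0, "ay": 0, "az": 0.0011, "claw": 0.65},
  {"tx": 0.0008, "ty": 0.0019, "tz": 0.0533, "ax": 0, "ay": 0, "az": 0.0011, "claw": 0.72},
  {"tx": 0.0008, "ty": 0.0019, "tz": 0.0533, "ax": 0, "ay": 0, "az": 0.0011, "claw": 0.78},
  {"tx": 0.0008, "ty": 0.0019, "tz": 0.0533, "ax": 0, "ay": 0, "az": 0.0011, "claw": 1},
  {"tx": 0.0008, "ty": 0.0019, "tz": 0.0533, "ax": 0, "ay": 0, "az": 0.0011, "claw": 1},
  {"tx": 0.0008, "ty": 0.0019, "tz": 0.0533, "ax": 0, "ay": 0, "az": 0.0011, "claw": 1},
], grip_force=30)

```text
t: 15.5
tool_pos: [0.5178, 0.4432, 0.1008]
ee_rot: [[-0.754, 0.657, 0.0], [0.657, 0.754, -0.0], [-0.0, 0.0, -1.0]]
contact_force: [0.3, -0.4, -0.4]
finger_gap: 0.0338
grip_force: 0.0
```

Call:
jog_arm([
  {"tx": 0, "ty": 0, "tz": 0, "ax": 0, "ay": 0, "az": 0, "claw": 1},
  {"tx": 0, "ty": 0, "tz": 0, "ax": 0, "ay": 0, "az": 0, "claw": 1},
])

```text
t: 15.7
tool_pos: [0.5179, 0.4433, 0.1008]
ee_rot: [[-0.754, 0.657, 0.0], [0.657, 0.754, 0.0], [-0.0, 0.0, -1.0]]
contact_force: [0.7, 0.6, -0.3]
finger_gap: 0.0216
grip_force: 30.0
```

```bash
python3 go.py 497 -407.5 200 117.3
```

```text
t [-543.4 -654.9  -99.4] a [ 1.000e-02 -0.000e+00  2.161e+01] | pos [517.9 443.3 100.8] yaw 138.9 j [-0.94  0.66  0.2   1.73 -0.18  0.76  0.19] gap 0.0216 t 15.7 F [ 0.7  0.6 -0.3]
```

Converted, -655 mm is -0.8733, -543 mm is -0.724, 22 degrees is 0.2444.

Call:
jog_arm([
  {"tx": 0, "ty": 0, "tz": -0.0133, "ax": 0, "ay": 0, "az": 0, "claw": 1},
  {"tx": 0, "ty": 0, "tz": -0.0533, "ax": 0, "ay": 0, "az": 0, "claw": 1},
  {"tx": 0, "ty": 0, "tz": -0.1067, "ax": 0, "ay": 0, "az": 0, "claw": 1},
  {"tx": 0, "ty": 0, "tz": -0.1467, "ax": 0, "ay": 0, "az": 0, "claw": 1},
  {"tx": -0.724, "ty": -0.8733, "tz": -0.1467, "ax": 0, "ay": 0, "az": 0.2444, "claw": 1},
  {"tx": -0.724, "ty": -0.8733, "tz": -0.1467, "ax": 0, "ay": 0, "az": 0.2444, "claw": 1},
  {"tx": -0.724, "ty": -0.8733, "tz": -0.1467, "ax": 0, "ay": 0, "az": 0.2444, "claw": 1},
  {"tx": -0.724, "ty": -0.8733, "tz": -0.1467, "ax": 0, "ay": 0, "az": 0.2444, "claw": 1},
  {"tx": -0.724, "ty": -0.8733, "tz": -0.1467, "ax": 0, "ay": 0, "az": 0.2444, "claw": 1},
  {"tx": -0.724, "ty": -0.8733, "tz": -0.1467, "ax": 0, "ay": 0, "az": 0.2444, "claw": 1},
])

```text
t: 16.7
tool_pos: [0.5097, 0.1414, 0.2113]
ee_rot: [[-0.453, 0.892, 0.0], [0.892, 0.453, 0.0], [0.0, 0.0, -1.0]]
contact_force: [2.0, -0.7, -2.6]
finger_gap: 0.0214
grip_force: 30.0
```

```bash
python3 go.py 497 -407 200 117.3
```

```text
t [-483.2 -259.7   11. ] a [ 0.02 -0.02 -0.38] | pos [509.7 141.4 211.3] yaw 116.9 j [-0.72  0.31  0.39  2.04 -0.16  0.82  0.24] gap 0.0214 t 16.7 F [ 2.  -0.7 -2.6]
```

Converted, -470 mm is -0.6267, -253 mm is -0.3373.

Call:
jog_arm([
  {"tx": -0.6267, "ty": -0.3373, "tz": 0, "ax": 0, "ay": 0, "az": 0, "claw": 1},
  {"tx": -0.6267, "ty": -0.3373, "tz": 0, "ax": 0, "ay": 0, "az": 0, "claw": 1},
  {"tx": -0.6267, "ty": -0.3373, "tz": 0, "ax": 0, "ay": 0, "az": 0, "claw": 1},
  {"tx": -0.6267, "ty": -0.3373, "tz": 0, "ax": 0, "ay": 0, "az": 0, "claw": 1},
  {"tx": -0.6267, "ty": -0.3373, "tz": 0, "ax": 0, "ay": 0, "az": 0, "claw": 1},
  {"tx": -0.6267, "ty": -0.3373, "tz": 0, "ax": 0, "ay": 0, "az": 0, "claw": 1},
  {"tx": -0.6267, "ty": -0.3373, "tz": 0, "ax": 0, "ay": 0, "az": 0, "claw": 1},
  {"tx": -0.6267, "ty": -0.3373, "tz": 0, "ax": 0, "ay": 0, "az": 0, "claw": 1},
  {"tx": -0.6267, "ty": -0.3373, "tz": 0, "ax": 0, "ay": 0, "az": 0, "claw": 1},
  {"tx": -0.6267, "ty": -0.3373, "tz": 0, "ax": 0, "ay": 0, "az": 0, "claw": 1},
])

```text
t: 17.7
tool_pos: [0.4978, -0.3584, 0.2113]
ee_rot: [[-0.453, 0.892, 0.0], [0.892, 0.453, 0.0], [0.0, 0.001, -1.0]]
contact_force: [1.0, 0.0, -2.4]
finger_gap: 0.0218
grip_force: 30.0
```

Call:
jog_arm([
  {"tx": 0, "ty": 0, "tz": 0, "ax": 0, "ay": 0, "az": 0, "claw": 1},
  {"tx": 0, "ty": 0, "tz": 0, "ax": 0, "ay": 0, "az": 0, "claw": 1},
  {"tx": 0, "ty": 0, "tz": 0, "ax": 0, "ay": 0, "az": 0, "claw": 1},
])

```text
t: 18.0
tool_pos: [0.4984, -0.3556, 0.2108]
ee_rot: [[-0.453, 0.891, -0.0], [0.891, 0.453, 0.001], [0.001, 0.0, -1.0]]
contact_force: [1.2, 0.2, -2.9]
finger_gap: 0.022
grip_force: 30.0
```

```bash
python3 go.py 496.7 -407 105 117.3
```

```text
t [-45.2 -24.9 105.7] a [ 0.02 -0.05 -0.34] | pos [ 498.4 -355.6  210.8] yaw 117.0 j [ 0.12  0.46  0.52  1.86 -0.29  0.9   1.25] gap 0.022 t 18.0 F [ 1.2  0.2 -2.9]
```

Converted, 98 mm is 0.1307, 95 mm is 0.1267, -0.3 degrees is -0.0033.

Call:
jog_arm([
  {"tx": -0.06, "ty": -0.0333, "tz": 0, "ax": 0, "ay": 0, "az": -0.0033, "claw": 1},
  {"tx": -0.06, "ty": -0.0333, "tz": 0, "ax": 0, "ay": 0, "az": -0.0033, "claw": 1},
  {"tx": -0.06, "ty": -0.0333, "tz": 0.04, "ax": 0, "ay": 0, "az": -0.0033, "claw": 1},
  {"tx": -0.06, "ty": -0.0333, "tz": 0.08, "ax": 0, "ay": 0, "az": -0.0033, "claw": 1},
  {"tx": -0.06, "ty": -0.0333, "tz": 0.1133, "ax": 0, "ay": 0, "az": -0.0033, "claw": 1},
  {"tx": -0.06, "ty": -0.0333, "tz": 0.1267, "ax": 0, "ay": 0, "az": -0.0033, "claw": 1},
  {"tx": -0.06, "ty": -0.0333, "tz": 0.1307, "ax": 0, "ay": 0, "az": -0.0033, "claw": 1},
  {"tx": -0.06, "ty": -0.0333, "tz": 0.1307, "ax": 0, "ay": 0, "az": -0.0033, "claw": 1},
  {"tx": -0.06, "ty": -0.0333, "tz": 0.1307, "ax": 0, "ay": 0, "az": -0.0033, "claw": 1},
  {"tx": -0.06, "ty": -0.0333, "tz": 0.1307, "ax": 0, "ay": 0, "az": -0.0033, "claw": 1},
])

```text
t: 19.0
tool_pos: [0.4968, -0.4082, 0.1139]
ee_rot: [[-0.457, 0.889, 0.001], [0.889, 0.457, -0.001], [-0.001, 0.001, -1.0]]
contact_force: [-0.1, 0.7, -3.5]
finger_gap: 0.0215
grip_force: 30.0
```

```bash
python3 go.py 496.7 -407 105 117.3
```

```text
t [1.2 0.4 8.9] a [ 0.05  0.08 -0.08] | pos [ 496.8 -408.2  113.9] yaw 117.2 j [ 0.26  0.63  0.45  1.84 -0.38  0.76  1.39] gap 0.0215 t 19.0 F [-0.1  0.7 -3.5]
```

Converted, 9 mm is 0.012, 1.2 mm is 0.0016.

Call:
jog_arm([
  {"tx": 0.0016, "ty": 0.0005, "tz": 0.004, "ax": 0, "ay": 0, "az": 0, "claw": 1},
  {"tx": 0.0016, "ty": 0.0005, "tz": 0.0067, "ax": 0, "ay": 0, "az": 0, "claw": 1},
  {"tx": 0.0016, "ty": 0.0005, "tz": 0.0093, "ax": 0, "ay": 0, "az": 0, "claw": 1},
  {"tx": 0.0016, "ty": 0.0005, "tz": 0.0107, "ax": 0, "ay": 0, "az": 0, "claw": 1},
  {"tx": 0.0016, "ty": 0.0005, "tz": 0.0113, "ax": 0, "ay": 0, "az": 0, "claw": 1},
  {"tx": 0.0016, "ty": 0.0005, "tz": 0.012, "ax": 0, "ay": 0, "az": 0, "claw": 1},
  {"tx": 0.0016, "ty": 0.0005, "tz": 0.012, "ax": 0, "ay": 0, "az": 0, "claw": 1},
  {"tx": 0.0016, "ty": 0.0005, "tz": 0.012, "ax": 0, "ay": 0, "az": 0, "claw": 1},
])

```text
t: 19.8
tool_pos: [0.4961, -0.4068, 0.1047]
ee_rot: [[-0.457, 0.889, 0.0], [0.889, 0.457, 0.001], [0.0, 0.0, -1.0]]
contact_force: [-4.9, 5.9, 17.2]
finger_gap: 0.0216
grip_force: 30.0
```

Call:
jog_arm([
  {"tx": 0, "ty": 0, "tz": -0.0004, "ax": 0, "ay": 0, "az": 0, "claw": 1},
  {"tx": 0, "ty": 0, "tz": -0.0004, "ax": 0, "ay": 0, "az": 0, "claw": 1},
  {"tx": 0, "ty": 0, "tz": -0.0004, "ax": 0, "ay": 0, "az": 0, "claw": 0.7},
  {"tx": 0, "ty": 0, "tz": -0.0004, "ax": 0, "ay": 0, "az": 0, "claw": 0.5},
  {"tx": 0, "ty": 0, "tz": -0.0004, "ax": 0, "ay": 0, "az": 0, "claw": 0.2},
  {"tx": 0, "ty": 0, "tz": -0.0004, "ax": 0, "ay": 0, "az": 0, "claw": 0},
  {"tx": 0, "ty": 0, "tz": -0.0267, "ax": 0, "ay": 0, "az": 0, "claw": 0},
  {"tx": 0, "ty": 0, "tz": -0.08, "ax": 0, "ay": 0, "az": 0, "claw": 0},
  {"tx": 0, "ty": 0, "tz": -0.1333, "ax": 0, "ay": 0, "az": 0, "claw": 0},
  {"tx": 0.06, "ty": 0.0267, "tz": -0.1333, "ax": 0, "ay": 0, "az": 0, "claw": 0},
])

```text
t: 20.8
tool_pos: [0.4939, -0.3636, 0.2089]
ee_rot: [[-0.452, 0.892, 0.007], [0.892, 0.452, -0.007], [-0.009, 0.003, -1.0]]
contact_force: [1.5, -0.0, 0.1]
finger_gap: 0.0807
grip_force: 0.0
```

```bash
python3 go.py 480.5 -99.5 200 174.8
```

```text
t [241.8 107.3   7. ] a [ -0.12   0.55 -57.95] | pos [ 493.9 -363.6  208.9] yaw 116.8 j [ 0.13  0.47  0.53  1.86 -0.29  0.88  1.26] gap 0.0807 t 20.8 F [ 1.5 -0.   0.1]
```

Converted, 242 mm is 0.3227, 107 mm is 0.1427, -58 degrees is -0.6444.

Call:
jog_arm([
  {"tx": 0.3227, "ty": 0.1427, "tz": 0, "ax": 0, "ay": 0.0056, "az": -0.6444, "claw": 0},
  {"tx": 0.3227, "ty": 0.1427, "tz": 0, "ax": 0, "ay": 0.0056, "az": -0.6444, "claw": 0},
  {"tx": 0.3227, "ty": 0.1427, "tz": 0, "ax": 0, "ay": 0.0056, "az": -0.6444, "claw": 0},
  {"tx": 0.3227, "ty": 0.1427, "tz": 0, "ax": 0, "ay": 0.0056, "az": -0.6444, "claw": 0},
  {"tx": 0.3227, "ty": 0.1427, "tz": 0, "ax": 0, "ay": 0.0056, "az": -0.6444, "claw": 0},
  {"tx": 0.3227, "ty": 0.1427, "tz": 0, "ax": 0, "ay": 0.0056, "az": -0.6444, "claw": 0},
  {"tx": 0.3227, "ty": 0.1427, "tz": 0, "ax": 0, "ay": 0.0056, "az": -0.6444, "claw": 0},
  {"tx": 0.3227, "ty": 0.1427, "tz": 0, "ax": 0, "ay": 0.0056, "az": -0.6444, "claw": 0},
  {"tx": 0.3227, "ty": 0.1427, "tz": 0.04, "ax": 0, "ay": 0.0056, "az": -0.6444, "claw": 0},
  {"tx": 0.3227, "ty": 0.1427, "tz": 0.04, "ax": 0, "ay": 0.0056, "az": -0.6444, "claw": 0},
])

```text
t: 21.8
tool_pos: [0.4766, -0.0938, 0.1717]
ee_rot: [[-0.996, 0.088, -0.011], [0.088, 0.996, 0.004], [0.011, 0.003, -1.0]]
contact_force: [0.9, -0.3, 0.5]
finger_gap: 0.0943
grip_force: 0.0
```

Call:
jog_arm([
  {"tx": 0, "ty": 0, "tz": 0, "ax": 0, "ay": 0, "az": 0, "claw": 0},
  {"tx": 0, "ty": 0, "tz": 0, "ax": 0, "ay": 0, "az": 0, "claw": 0},
])

```text
t: 22.0
tool_pos: [0.4781, -0.0939, 0.1745]
ee_rot: [[-0.996, 0.085, -0.006], [0.085, 0.996, 0.004], [0.007, 0.004, -1.0]]
contact_force: [-1.2, -0.9, 0.6]
finger_gap: 0.0938
grip_force: 0.0
```

```bash
python3 go.py 480.5 -99.5 102 174.8; python3 - <<'E'
from h import *
for n in("top","side"):
    s=eyes.snapshot(n);save(s,n+"4.png");print(n,topose(s,"bar",(.498,-.407,.026,.06)),topose(s,"bar_mat"))
    a=s["frame"][190:260,400:490] if n=="top" else s["frame"][270:350,310:420]
    cv2.imwrite("pics/%s4c.png"%n,cv2.resize(a[:,:,::-1],None,fx=6,fy=6,interpolation=cv2.INTER_CUBIC))
E
```

```text
t [-3.3 -5.7 72.5] a [ 0.22 -0.39  0.3 ] | pos [478.1 -93.9 174.5] yaw 175.1 j [-0.15  0.3   0.25  2.14 -0.12  0.72  1.66] gap 0.0938 t 22.0 F [-1.2 -0.9  0.6]
top (array([ 496.8, -405.3]), array([ 496.3, -404.7]), np.float64(117.3), 117.6, array([24., 91.]), 26.0) (array([ 498.2, -407.2]), array([ 498.3, -406.9]), np.float64(117.2), 116.7, array([ 51., 116.]), 4.2)
side (array([ 492.7, -407.5]), array([ 493.5, -407.2]), np.float64(117.4), 119.3, array([29., 90.]), 24.6) (array([ 496.3, -409.7]), array([ 496., -408.]), np.float64(117.2), 117.1, array([ 51., 117.]), 3.1)
```

View pics/top4c.png

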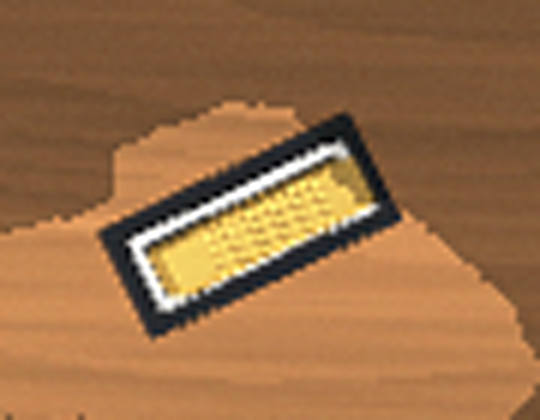

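Converted, 70 mm is 0.0933, 67 mm is 0.0893, -0.4 degrees is -0.0044.

Call:
jog_arm([
  {"tx": -0.004, "ty": -0.0073, "tz": 0.0267, "ax": 0.0022, "ay": -0.0044, "az": 0.0033, "claw": 0},
  {"tx": -0.004, "ty": -0.0073, "tz": 0.06, "ax": 0.0022, "ay": -0.0044, "az": 0.0033, "claw": 0},
  {"tx": -0.004, "ty": -0.0073, "tz": 0.08, "ax": 0.0022, "ay": -0.0044, "az": 0.0033, "claw": 0},
  {"tx": -0.004, "ty": -0.0073, "tz": 0.0893, "ax": 0.0022, "ay": -0.0044, "az": 0.0033, "claw": 0},
  {"tx": -0.004, "ty": -0.0073, "tz": 0.0933, "ax": 0.0022, "ay": -0.0044, "az": 0.0033, "claw": 0},
  {"tx": -0.004, "ty": -0.0073, "tz": 0.0933, "ax": 0.0022, "ay": -0.0044, "az": 0.0033, "claw": 0},
  {"tx": -0.004, "ty": -0.0073, "tz": 0.0933, "ax": 0.0022, "ay": -0.0044, "az": 0.0033, "claw": 0},
])

```text
t: 22.8
tool_pos: [0.4803, -0.0989, 0.1044]
ee_rot: [[-0.996, 0.089, 0.001], [0.089, 0.996, 0.001], [-0.001, 0.001, -1.0]]
contact_force: [-0.3, 1.4, -0.5]
finger_gap: 0.094
grip_force: 0.0
```

```bash
python3 go.py 480.5 -99.5 102 174.8
```

```text
t [-0.3 -0.6  2.4] a [0.03 0.04 0.11] | pos [480.3 -98.9 104.4] yaw 174.9 j [-0.11  0.43  0.22  2.18 -0.17  0.55  1.72] gap 0.094 t 22.8 F [-0.3  1.4 -0.5]
```

Converted, 2 mm is 0.0027.

Call:
jog_arm([
  {"tx": 0, "ty": 0, "tz": 0.0027, "ax": 0, "ay": 0, "az": 0, "claw": 0.2},
  {"tx": 0, "ty": 0, "tz": 0.0027, "ax": 0, "ay": 0, "az": 0, "claw": 0.4},
  {"tx": 0, "ty": 0, "tz": 0.0027, "ax": 0, "ay": 0, "az": 0, "claw": 0.52},
  {"tx": 0, "ty": 0, "tz": 0.0027, "ax": 0, "ay": 0, "az": 0, "claw": 0.56},
  {"tx": 0, "ty": 0, "tz": 0.0027, "ax": 0, "ay": 0, "az": 0, "claw": 0.6},
  {"tx": 0, "ty": 0, "tz": 0.0027, "ax": 0, "ay": 0, "az": 0, "claw": 1},
  {"tx": 0, "ty": 0, "tz": 0.0027, "ax": 0, "ay": 0, "az": 0, "claw": 1},
  {"tx": 0, "ty": 0, "tz": 0.0027, "ax": 0, "ay": 0, "az": 0, "claw": 1},
  {"tx": 0, "ty": 0, "tz": 0.0027, "ax": 0, "ay": 0, "az": 0, "claw": 1},
], grip_force=20)

```text
t: 23.7
tool_pos: [0.4799, -0.0989, 0.1016]
ee_rot: [[-0.996, 0.089, -0.0], [0.089, 0.996, 0.001], [0.0, 0.0, -1.0]]
contact_force: [-0.3, -1.7, 1.1]
finger_gap: 0.0401
grip_force: 20.0
```

```bash
python3 go.py 393.3 269.3 200 109.3
```

```text
t [118.9 359.1 -98.1] a [ 1.000e-02 -4.000e-02  6.561e+01] | pos [479.9 -98.9 101.6] yaw 174.9 j [-0.11  0.43  0.21  2.18 -0.17  0.55  1.72] gap 0.0401 t 23.7 F [-0.3 -1.7  1.1]
```

Converted, 359 mm is 0.4787, 119 mm is 0.1587, 65.5 degrees is 0.7278.

Call:
jog_arm([
  {"tx": 0, "ty": 0, "tz": -0.02, "ax": 0, "ay": 0, "az": 0, "claw": 1},
  {"tx": 0, "ty": 0, "tz": -0.08, "ax": 0, "ay": 0, "az": 0, "claw": 1},
  {"tx": 0, "ty": 0, "tz": -0.14, "ax": 0, "ay": 0, "az": 0, "claw": 1},
  {"tx": 0.1587, "ty": 0.4787, "tz": -0.14, "ax": 0, "ay": 0, "az": 0.7278, "claw": 1},
  {"tx": 0.1587, "ty": 0.4787, "tz": -0.14, "ax": 0, "ay": 0, "az": 0.7278, "claw": 1},
  {"tx": 0.1587, "ty": 0.4787, "tz": -0.14, "ax": 0, "ay": 0, "az": 0.7278, "claw": 1},
  {"tx": 0.1587, "ty": 0.4787, "tz": -0.14, "ax": 0, "ay": 0, "az": 0.7278, "claw": 1},
  {"tx": 0.1587, "ty": 0.4787, "tz": -0.14, "ax": 0, "ay": 0, "az": 0.7278, "claw": 1},
  {"tx": 0.1587, "ty": 0.4787, "tz": -0.14, "ax": 0, "ay": 0, "az": 0.7278, "claw": 1},
  {"tx": 0.1587, "ty": 0.4787, "tz": -0.14, "ax": 0, "ay": 0, "az": 0.7278, "claw": 1},
])

```text
t: 24.7
tool_pos: [0.4169, 0.1744, 0.2069]
ee_rot: [[-0.598, 0.801, -0.0], [0.801, 0.598, 0.001], [0.001, 0.0, -1.0]]
contact_force: [1.2, 0.3, -1.3]
finger_gap: 0.04
grip_force: 20.0
```

```bash
python3 go.py 393.3 269.3 200 109.3
```

```text
t [90.1 37.8  7. ] a [ 0.   -0.04 17.43] | pos [416.9 174.4 206.9] yaw 126.7 j [-0.74  0.19  0.23  2.19 -0.06  0.77  0.17] gap 0.04 t 24.7 F [ 1.2  0.3 -1.3]
```

Converted, 75 mm is 0.1, 70 mm is 0.0933, 15 degrees is 0.1667.

Call:
jog_arm([
  {"tx": 0.1, "ty": 0.0427, "tz": 0, "ax": 0, "ay": 0, "az": 0.1667, "claw": 1},
  {"tx": 0.1, "ty": 0.0427, "tz": 0, "ax": 0, "ay": 0, "az": 0.1667, "claw": 1},
  {"tx": 0.1, "ty": 0.0427, "tz": 0, "ax": 0, "ay": 0, "az": 0.1667, "claw": 1},
  {"tx": 0.1, "ty": 0.0427, "tz": 0, "ax": 0, "ay": 0, "az": 0.1667, "claw": 1},
  {"tx": 0.1, "ty": 0.0427, "tz": 0, "ax": 0, "ay": 0, "az": 0.1667, "claw": 1},
  {"tx": 0.1, "ty": 0.0427, "tz": 0.04, "ax": 0, "ay": 0, "az": 0.1667, "claw": 1},
  {"tx": 0.1, "ty": 0.0427, "tz": 0.08, "ax": 0, "ay": 0, "az": 0.1667, "claw": 1},
  {"tx": 0.1, "ty": 0.0427, "tz": 0.0933, "ax": 0, "ay": 0, "az": 0.1667, "claw": 1},
  {"tx": 0.1, "ty": 0.0427, "tz": 0.0933, "ax": 0, "ay": 0, "az": 0.1667, "claw": 1},
  {"tx": 0.1, "ty": 0.0427, "tz": 0.0933, "ax": 0, "ay": 0, "az": 0.1667, "claw": 1},
])

```text
t: 25.7
tool_pos: [0.3985, 0.2519, 0.1377]
ee_rot: [[-0.374, 0.927, -0.0], [0.927, 0.374, 0.001], [0.001, 0.0, -1.0]]
contact_force: [-0.7, 0.1, -1.5]
finger_gap: 0.04
grip_force: 20.0
```

```bash
python3 go.py 393.1 269.8 106 109.3
```

```text
t [18.6  1.7 31.7] a [ 0.01 -0.04  2.68] | pos [398.5 251.9 137.7] yaw 112.0 j [-0.87  0.34  0.19  2.2  -0.11  0.61 -0.21] gap 0.04 t 25.7 F [-0.7  0.1 -1.5]
```

Converted, 28 mm is 0.0373, 1.7 mm is 0.0023, 2.7 degrees is 0.03.

Call:
jog_arm([
  {"tx": 0.0247, "ty": 0.0023, "tz": 0, "ax": 0, "ay": 0, "az": 0.03, "claw": 1},
  {"tx": 0.0247, "ty": 0.0023, "tz": 0, "ax": 0, "ay": 0, "az": 0.03, "claw": 1},
  {"tx": 0.0247, "ty": 0.0023, "tz": 0.0133, "ax": 0, "ay": 0, "az": 0.03, "claw": 1},
  {"tx": 0.0247, "ty": 0.0023, "tz": 0.0267, "ax": 0, "ay": 0, "az": 0.03, "claw": 1},
  {"tx": 0.0247, "ty": 0.0023, "tz": 0.0347, "ax": 0, "ay": 0, "az": 0.03, "claw": 1},
  {"tx": 0.0247, "ty": 0.0023, "tz": 0.0373, "ax": 0, "ay": 0, "az": 0.03, "claw": 1},
  {"tx": 0.0247, "ty": 0.0023, "tz": 0.0373, "ax": 0, "ay": 0, "az": 0.03, "claw": 1},
  {"tx": 0.0247, "ty": 0.0023, "tz": 0.0373, "ax": 0, "ay": 0, "az": 0.03, "claw": 1},
])

```text
t: 26.5
tool_pos: [0.3927, 0.2699, 0.1089]
ee_rot: [[-0.331, 0.944, -0.0], [0.944, 0.331, 0.0], [0.001, -0.0, -1.0]]
contact_force: [0.3, -0.2, -1.0]
finger_gap: 0.0401
grip_force: 20.0
```

```bash
python3 go.py 393.1 269.8 106 109.3
```

```text
t [-0.2  0.4  2.9] a [-0.02 -0.03  0.01] | pos [392.7 269.9 108.9] yaw 109.3 j [-0.89  0.4   0.19  2.2  -0.14  0.55 -0.27] gap 0.0401 t 26.5 F [ 0.3 -0.2 -1. ]
```

Converted, 3 mm is 0.004, 2.5 mm is 0.0033.

Call:
jog_arm([
  {"tx": 0, "ty": 0.0005, "tz": 0.0013, "ax": 0, "ay": 0, "az": 0, "claw": 1},
  {"tx": 0, "ty": 0.0005, "tz": 0.0027, "ax": 0, "ay": 0, "az": 0, "claw": 1},
  {"tx": 0, "ty": 0.0005, "tz": 0.0033, "ax": 0, "ay": 0, "az": 0, "claw": 1},
  {"tx": 0, "ty": 0.0005, "tz": 0.004, "ax": 0, "ay": 0, "az": 0, "claw": 1},
  {"tx": 0, "ty": 0.0005, "tz": 0.004, "ax": 0, "ay": 0, "az": 0, "claw": 1},
  {"tx": 0, "ty": 0.0005, "tz": 0.004, "ax": 0, "ay": 0, "az": 0, "claw": 1},
])

```text
t: 27.1
tool_pos: [0.3929, 0.2702, 0.1059]
ee_rot: [[-0.331, 0.944, -0.0], [0.944, 0.331, 0.001], [0.001, -0.0, -1.0]]
contact_force: [-0.5, -0.0, -2.7]
finger_gap: 0.0403
grip_force: 20.0
```

Converted, 0.5 mm is 0.0007, 0.3 mm is 0.0004.

Call:
jog_arm([
  {"tx": 0, "ty": 0, "tz": 0.0004, "ax": 0, "ay": 0, "az": 0, "claw": 1},
  {"tx": 0, "ty": 0, "tz": 0.0007, "ax": 0, "ay": 0, "az": 0, "claw": 1},
  {"tx": 0, "ty": 0, "tz": 0.0007, "ax": 0, "ay": 0, "az": 0, "claw": 1},
  {"tx": 0, "ty": 0, "tz": 0.0007, "ax": 0, "ay": 0, "az": 0, "claw": 1},
])

```text
t: 27.5
tool_pos: [0.393, 0.2702, 0.1057]
ee_rot: [[-0.331, 0.944, -0.0], [0.944, 0.331, 0.001], [0.001, -0.0, -1.0]]
contact_force: [-1.2, -1.4, 6.9]
finger_gap: 0.0398
grip_force: 20.0
```

Converted, -170 mm is -0.2267, -165 mm is -0.22.

Call:
jog_arm([
  {"tx": 0, "ty": 0, "tz": 0, "ax": 0, "ay": 0, "az": 0, "claw": 0.5},
  {"tx": 0, "ty": 0, "tz": 0, "ax": 0, "ay": 0, "az": 0, "claw": 0.3},
  {"tx": 0, "ty": 0, "tz": 0, "ax": 0, "ay": 0, "az": 0, "claw": 0},
  {"tx": 0, "ty": 0, "tz": 0, "ax": 0, "ay": 0, "az": 0, "claw": 0},
  {"tx": 0, "ty": 0, "tz": -0.0333, "ax": 0, "ay": 0, "az": 0, "claw": 0},
  {"tx": 0, "ty": 0, "tz": -0.1, "ax": 0, "ay": 0, "az": 0, "claw": 0},
  {"tx": 0, "ty": 0, "tz": -0.16, "ax": 0, "ay": 0, "az": 0, "claw": 0},
  {"tx": 0, "ty": 0, "tz": -0.22, "ax": 0, "ay": 0, "az": 0, "claw": 0},
  {"tx": 0.0667, "ty": 0, "tz": -0.2267, "ax": 0, "ay": 0, "az": 0, "claw": 0},
  {"tx": 0.1333, "ty": 0, "tz": -0.2267, "ax": 0, "ay": 0, "az": 0, "claw": 0},
])

```text
t: 28.5
tool_pos: [0.3605, 0.3652, 0.278]
ee_rot: [[-0.328, 0.945, 0.002], [0.945, 0.328, 0.004], [0.004, 0.004, -1.0]]
contact_force: [0.5, 0.9, 0.4]
finger_gap: 0.0935
grip_force: 0.0
```

Converted, 240 mm is 0.32, 200 mm is 0.2667, -40 degrees is -0.4444.

Call:
jog_arm([
  {"tx": 0.0667, "ty": 0, "tz": 0, "ax": 0, "ay": 0, "az": -0.0889, "claw": 0},
  {"tx": 0.1333, "ty": 0, "tz": 0, "ax": 0, "ay": 0, "az": -0.1778, "claw": 0},
  {"tx": 0.2, "ty": 0, "tz": 0, "ax": 0, "ay": 0, "az": -0.2667, "claw": 0},
  {"tx": 0.2667, "ty": 0, "tz": 0, "ax": 0, "ay": 0, "az": -0.3556, "claw": 0},
  {"tx": 0.32, "ty": 0, "tz": 0, "ax": 0, "ay": 0, "az": -0.4444, "claw": 0},
  {"tx": 0.32, "ty": 0, "tz": 0, "ax": 0, "ay": 0, "az": -0.4444, "claw": 0},
  {"tx": 0.32, "ty": 0, "tz": 0, "ax": 0, "ay": 0, "az": -0.4444, "claw": 0},
])

```text
t: 29.2
tool_pos: [0.2802, 0.5909, 0.2748]
ee_rot: [[-0.86, 0.51, -0.001], [0.51, 0.86, -0.001], [0.0, -0.001, -1.0]]
contact_force: [0.6, -0.1, 0.8]
finger_gap: 0.094
grip_force: 0.0
```

```bash
cat > chk.py <<'E'
# fit offset of each thing from its mat centre: rendered silhouette vs observed colour mask, both cameras
from h import *
from scipy.optimize import minimize
def proj(s,P):
    E=np.array(s["extrinsics"]);q=P@E[:3,:3].T+E[:3,3];f=K(s)
    return np.stack([f*q[:,0]/q[:,2]+s["cx"],f*q[:,1]/q[:,2]+s["cy"]],-1)
def pts(n,x,y,a):
    t=np.arange(0,2*np.pi,.1)
    o=np.stack([np.cos(t),np.sin(t)],-1)
    if n=="cup": L=[(29,0),(29,60),(31,60),(31,65)]; v=np.concatenate([np.c_[o*r,o[:,0]*0+z] for r,z in L])
    elif n=="crucible": L=[(17,0),(22,18),(22,40)]; v=np.concatenate([np.c_[o*r,o[:,0]*0+z] for r,z in L])
    else:
        l,w,h={"bar":(45,11,22),"block":(30,20,30)}[n]; v=np.array([[i*l,j*w,k*h] for i in(-1,1) for j in(-1,1) for k in(0,1)],float)
    c,q=np.cos(a),np.sin(a); v=v@np.array([[c,q,0],[-q,c,0],[0,0,1]])+[x,y,4]
    return v/1000
def mask(s,n,x,y):
    h=cv2.cvtColor(s["frame"],cv2.COLOR_RGB2HSV).astype(int);w=world(s)
    return ((np.hypot(w[...,0]-x/1e3,w[...,1]-y/1e3)<.058)&(w[...,2]>.0085)).astype(np.float32)
M={"cup":("cup_mat",0),"crucible":("crucible_mat",0),"bar":("bar_mat",117.3),"block":("block_mat",109.4)}
for cam in("top","side"):
    s=eyes.snapshot(cam);save(s,cam+"9.png")
    for n,(m,a) in M.items():
        x0,y0=A[m][0]*1e3,A[m][1]*1e3;ob=cv2.GaussianBlur(mask(s,n,x0,y0),(0,0),1)
        def img(p):
            im=np.zeros(ob.shape,np.uint8);h=cv2.convexHull(proj(s,pts(n,p[0],p[1],np.radians(p[2]))).astype(np.float32))
            cv2.fillPoly(im,[np.round(h*64).astype(np.int32)],255,cv2.LINE_AA,6);return cv2.GaussianBlur(im/255.,(0,0),1)
        cost=lambda p:((img(p)-ob)**2).sum()
        r=minimize(cost,[x0,y0,a],method="Nelder-Mead",options=dict(initial_simplex=[[x0,y0,a],[x0+6,y0,a],[x0,y0+6,a],[x0,y0,a+5]]))
        mp=topose(s,m)
        print(cam,n,r.x.round(1),round(r.fun,1),"mat before: see log, now",mp[0])
E
python3 chk.py
```

```text
top cup [480.4  98.5   7.1] 143.0 mat before: see log, now [482.3  98.8]
top crucible [659.9 110.9  -1.7] 18.6 mat before: see log, now [660.5 109.7]
top bar [ 496.  -406.2  119.4] 21.6 mat before: see log, now [ 498.2 -407. ]
top block [394.2 269.  108.3] 14.2 mat before: see log, now [394.6 270. ]
side cup [479.8 100.6  10.2] 24.3 mat before: see log, now [477.1  93.5]
side crucible [657.8 111.3   4.7] 12.2 mat before: see log, now [664.1 117.4]
side bar [ 496.7 -404.8  119.6] 44.9 mat before: see log, now [ 495.5 -409.6]
side block [392.2 270.2 111.8] 24.8 mat before: see log, now [394.5 277.8]
```

View pics/top9.png

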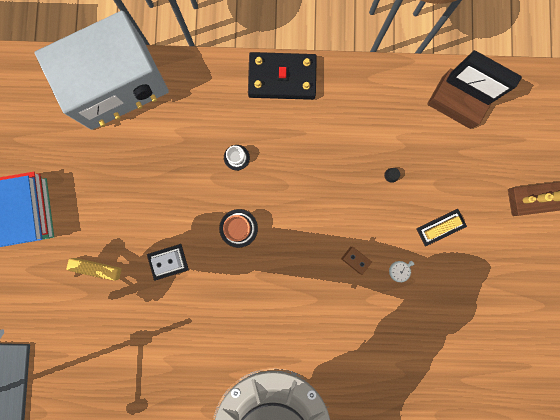

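```bash
python3 -c "
from bench import arm
print(arm.job_done())"
```

```text
the job is handed in; nothing more can be done
None
```

The cup, crucible, bar and block are each on their matching mats, upright and within about 2 mm of centre by the camera fits; the stopwatch and bung were not touched, and the job was handed in at about 30 s.

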